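# Clear and level the prep stand

## Task

Drop the spent battery that was left on the little levelling stand into the steel kidney dish. Lay the yellow spirit level flat on the stand's shelf, lengthwise (along the shelf), press it down firmly for a moment and let go of it; then grip the blue foot knob, push it down and, keeping it pushed all the time, turn it until the bubble lies fully between the two black lines. Finish while still gripping the knob and holding it pushed down, with the bubble centred, and leave the three jars alone.

Things in the scene. Friction and masses are not known exactly. Their poses are not given: they have to be found in the camera images.
- stand: Grey fixed levelling stand. Origin: on the worktop, on its long centre line; x is across the stand (110 mm wide), y along it towards the blue foot knob. Base spans y -160 to +190 mm, x -55 to +55 mm. Its shelf spans y -150 to +130 mm; the shelf hinges at y = -150 mm (top there 55 mm above the worktop) and starts up to about 10 mm lower at the knob end.
- shelf: Grey-topped aluminium shelf plate of the stand, 280 x 110 x 10 mm. Origin on the hinge line (stand y = -150 mm, 45 mm above the worktop), y along the shelf towards the knob, z normal to it; its top face is at z = +10.5 mm. At the start it slopes down towards the knob by 0.013 to 0.035 rad.
- foot: Blue ribbed round knob of the levelling foot, 44 mm diameter, 34 mm tall, upright, its axis at stand x = 0, y = +165 mm. Origin on its axis 73 mm above the worktop, at its underside when not pushed (it turns with the knob but does not sink); below it is only a steel stem of 26 mm diameter. It needs 0.15 N m to turn and stays where it is left; turning does not raise the knob itself.
- foot_top (a point): Centre of the top face of the blue knob, 107 mm above the worktop when not pushed.
- foot_mark (a point): End of the white pointer on top of the knob, 18 mm from the knob axis; it turns with the knob. Turning clockwise seen from above lifts the knob end of the shelf by 0.027 rad per rad of turn; 0.5 to 1.3 rad clockwise from the start makes it level, with about 0.7 rad more to the stop.
- foot_push (a joint): Downward push of the blue knob, m: 0 is up, 0.005 is its bottom stop. A spring returns it; it takes about 2.4 N to start and 8.4 N to reach the stop. Counts as pushed from 0.003.
- level: Yellow spirit level with black ends, loose, 150 mm long (its y) x 30 mm wide (its x) x 30 mm tall, with a green vial along its top (36.5 mm up; only the 30 mm box is solid); 0.28 kg. Origin at the centre of its underside. Two black lines across the vial at y = -12.5 and +12.5 mm. Starts on the worktop.
- bubble (a joint): Position of the white bubble (16 mm long) along the level's own y axis from the middle of the vial, m. It drifts towards the higher end, 0.63 mm per mrad of slope (so about 17 mm per rad of foot knob turn), up to 30 mm either way, and takes about 1 s to settle. Within -0.004 to +0.004 it lies fully between the black lines.
- spent_battery: Red and white battery lying on the shelf, 50 mm long (its y) x 15 x 15 mm; origin at the centre of its underside.
- dish: Shiny steel kidney dish, loose, 184 mm long (its y) x 92 mm (its x) x 35 mm tall, open at the top, inner floor 6 mm up, wall about 5 mm; origin at the centre of its underside.
- jar_yellow: Clear sample jar with yellow lid, 40 mm diameter, 46 mm tall, bystander; origin at the centre of its underside.
- jar_red: Clear sample jar with red lid, 50 mm diameter, 52 mm tall, bystander; origin at the centre of its underside.
- jar_blue: Clear sample jar with blue lid, 44 mm diameter, 60 mm tall, bystander; origin at the centre of its underside.
There are look-alikes about, which are no part of the job. There is more than one size of the level; the one meant has the size given above.

How it is judged:
By the outcome, as a careful person would: the job done as asked, in the order asked, and still so for the second after the job is handed in, while the arm keeps its last pose, push and grip.
It also fails if it takes over 69 s, if anything falls off the work surface, if the arm or the gripper's body presses on something with over 40 N, if the wrist force passes 120 N, or if a joint passes its speed limit or range.

## Robot

A 6-joint arm with a two-finger parallel gripper is mounted at the origin on a cart in front of the work surface, level with it; the furniture and walls round the work are solid. World frame = base frame: x ahead of the robot, y to its left, z up, the work surface at z = 0. Lengths are in m, angles in rad, forces in N, time in s.
With the tool pointing down it reaches from about 0.25 to 0.775 m from the base axis. Payload 8.9 kg.
Tool frame: the origin (TCP) lies on the centre line of the jaws, within the pads' length; the fingertips stand 22 mm ahead of it and the grasp point (between the pads) lies 3 mm ahead of it (tip_reach is the distance from the TCP to the fingertips, in m); z points along the fingers, y is the line along which they close (so a half turn about z gives the same grasp; the last joint's range is limited). The gripper opens to 85 mm and grips with 20 to 120 N. Pads are 22 mm wide; open, the fingers measure 114 mm over their backs; the gripper's body (76 mm by 85 mm) begins 54 mm behind the grasp point. The pads swing forward as they close: fully open they stand 13 mm farther back than shut.
Start: joints at [1.097, 0.291, -0.153, 1.127, 0, 1.431], TCP at [0.172, 0.496, 0.253] pointing down, gripper open.
Joint ranges: [-2.52, 2.52], [-0.91, 1.74], [-1.3, 1.37], [-1.96, 2.02], [-1.52, 1.47], [-3.14, 3.14]. Speed limits (rad/s): [2.22, 2.22, 2.79, 3.14, 3.14, 3.14].

## Interface

Orientations are given as [roll, pitch, yaw] about the fixed x, y, z axes, in that order (R = Rz(yaw) Ry(pitch) Rx(roll)).
In Python, from cell import observe, capture, calibration, job_done, tip_reach gives the robot as it stands.
- The arm moves only by the tool apply_moves, never from a script. Its argument "series" is a list of rows, each an object of numbers: "x", "y", "z": the shift along the world's x, y, z in mm; "yaw": the turn about the world's z in degrees. In form: [{"x": .., "y": .., "z": .., "yaw": ..}, ...]. A call has 1 to 12 rows; each row shifts and turns the commanded pose from where the row before left it; what a row does not reach is not made up. A row lasts 1/8 s, in which the tool goes at most 62.5 mm and 10.7 degrees, less where a joint would pass 70% of its speed; a pose out of reach is approached as far as the arm can. A call is refused whole if a number of a shift passes 62.5 or a number of a turn 10.7, either way. A call with a gripper value outside its range is refused whole. "fingers" is the finger opening in mm, from 0 to 85.4, set as the call begins (left out, the last holds). The fingers move at their own pace and stop on an object; "grip_force" is the grip in N (left out, the last holds). Time passes only in rows, so rows that do not move let the fingers close. It gives the time, the measured TCP pose, the force, the opening and the grip force at its end, in the units of the state.
- observe(): the state, without advancing time (a new reading comes with each control period).
- capture(name): name is "side" or "top" or "wrist"; returns (picture, depth): 384x512x3 uint8, blue, green, red; 384x512 float32, m along the optical axis (not along the pixel's ray), 0 where there is no reading.
- calibration(name): a dict with "fx", "fy", "cx", "cy" (pixels), "extrinsics" (4x4, takes a point from camera to world coordinates). Camera axes: x right, y down, z forward; pixel columns grow to the right and rows downward; lengths in m; the calibration is good to about 2 mm. A picture is of the moment at which its call begins: read the wrist's pose just before it. calibration takes no time and is no camera call; for the wrist camera it gives the pose at the moment of the call.
- job_done(): hands the job in; it is judged then, once.
The state is a dict: "time": time; "q": joint angles; "joint_velocities": joint speeds; "effort": joint torques, N m; "eef_pos": TCP position; "tcp_rot": TCP orientation; "wrist_force": force on the tool from outside, world axes, zero at the start; "torque": the same for the moment, N m; "grip_width": finger opening in m; "grasp_force": force on a finger pad.
Only numpy, scipy, OpenCV 4.12 (cv2) and the standard library are available. Lean on these libraries where they do the work, as an engineer would, in place of code of your own. Each camera call takes 0.05 s, during which the arm holds its last target. There are 200 camera calls.

## Working session

There is one attempt and no reset: what is moved stays moved. The work goes in short steps, Python scripts to look and compute and a tool call to move; the robot and the scene stay as the last step left them, time stands still between calls to the robot, and variables do not carry over. Pictures are saved under pics/ and viewed, at most 10 in all, crops included, and the job is handed in when it is done.

Besides the shell and the picture viewer there is one more tool, called as name(argument=value, ...) on one line, values as JSON. apply_moves: Moves the arm, as the interface text tells. Its arguments: {"type":"object","properties":{"series":{"type":"array","items":{"type":"object","properties":{"x":{"type":"number"},"y":{"type":"number"},"z":{"type":"number"},"yaw":{"type":"number"}}}},"fingers":{"type":"number"},"grip_force":{"type":"number"}},"required":["series"]}

```bash
mkdir -p pics; ls
cat > h.py <<'E'
import numpy as np, cv2
from cell import observe, capture, calibration, job_done, tip_reach
def snap(n):
    c=calibration(n); im,d=capture(n); np.savez(f'{n}.npz',im=im,d=d,E=np.array(c['extrinsics']),k=[c[i] for i in('fx','fy','cx','cy')]); return im
def load(n): return np.load(f'{n}.npz')
def pt(n,u,v,z=None,S=None):
    S=load(n) if S is None else S; fx,fy,cx,cy=S['k']; E=S['E']
    r=np.array([(u-cx)/fx,(v-cy)/fy,1])
    if z is None:
        p=S['d'][int(v)-1:int(v)+2,int(u)-1:int(u)+2]; s=np.median(p)
    else: s=(z-E[2,3])/(E[:3,:3]@r)[2]
    return np.round(E[:3,:3]@(r*s)+E[:3,3],4)
E
python3 - <<'E'
from h import *
print(observe(),tip_reach)
a=snap('top');b=snap('side')
cv2.imwrite('pics/t1.png',cv2.resize(a,(800,600)));cv2.imwrite('pics/s1.png',cv2.resize(b,(800,600)))
E
```

```text
pics
{'time': 0.0, 'q': array([ 1.09666916e+00,  2.91273059e-01, -1.54130428e-01,  1.12671741e+00,
       -3.37639657e-06,  1.43150232e+00]), 'joint_velocities': array([-7.58689926e-04,  7.99188139e-04,  6.49530184e-04,  9.06219561e-04,
        6.29926088e-04,  7.32156706e-05]), 'effort': array([ 6.97451942e-04, -5.37137961e+01,  3.31371260e+01,  1.55492197e-02,
        3.51382164e-05,  1.97283333e-05]), 'eef_pos': array([0.17232196, 0.49546905, 0.25273452]), 'tcp_rot': array([-3.14028044e+00, -1.80564854e-04,  2.80675938e+00]), 'wrist_force': array([ 0.41318037,  0.03367527, -0.17530384]), 'torque': array([ 0.00542835, -0.09404714, -0.00513269]), 'grasp_force': 0.0, 'grip_width': 0.08507749769986259} 0.022
```

View pics/t1.png

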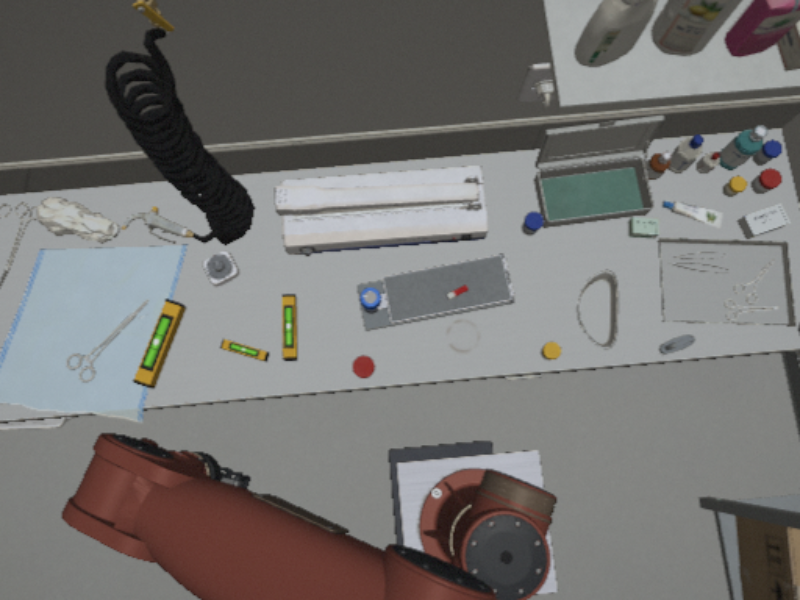

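View pics/s1.png

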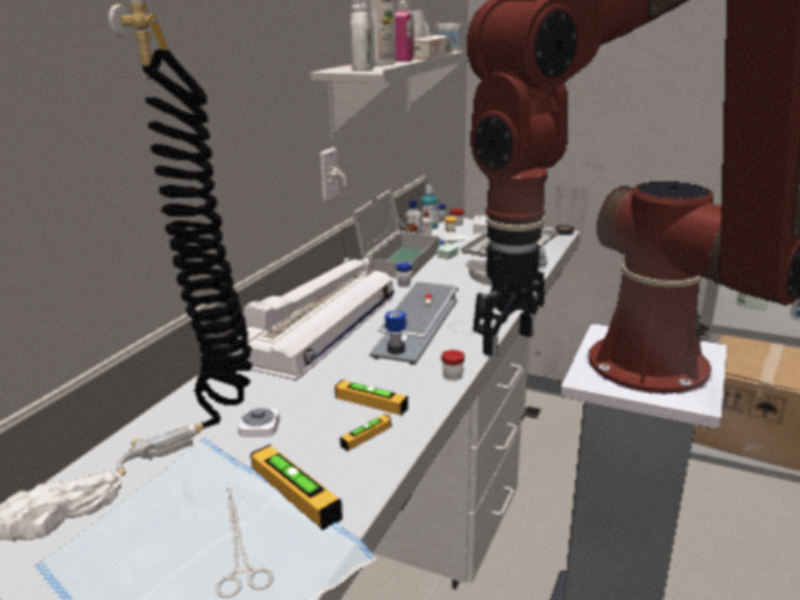

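Run:
```python
from h import *
S=load('top');im=S['im']
# crop native x 80..410, y 150..250
cv2.imwrite('pics/t2.png',cv2.resize(im[155:245,170:410],(800,300),interpolation=cv2.INTER_CUBIC))
f=.64
for n,u,v,z in [('base',507,555,.3),('mA',289,295,.03),('mB',290,359,.03),('sA',222,342,.02),('sB',268,358,.02),('bA',176,302,.03),('bB',145,385,.03),('knob',371,298,None),('bat',457,292,None),('standTL',358,283,.01),('standBL',364,328,.01),('TR',507,255,.05),('BR',514,297,.05),('dishT',603,272,.035),('dishB',608,347,.035),('dl',578,310,.035),('dr',618,310,.035),('dmid',600,310,None),('jy',551,350,None),('jr',363,366,None),('jb',533,222,None),('table',420,360,None),('white',400,240,None)]:
    print(n,pt('top',u*f,v*f,z),pt('top',u*f,v*f))
print(S['E'],S['k'])
```

```text
base [-0.01   -0.0148  0.3   ] [ 0.0045 -0.0022  0.3819]
mA [0.5465 0.3701 0.03  ] [0.5469 0.3704 0.028 ]
mB [0.3989 0.3765 0.03  ] [0.3995 0.3771 0.0259]
sA [0.453  0.5301 0.02  ] [0.4529 0.5299 0.0209]
sB [0.407  0.4275 0.02  ] [0.4096 0.4307 0.0017]
bA [0.5534 0.6294 0.03  ] [0.5511 0.6264 0.0396]
bB [0.3698 0.7028 0.03  ] [0.3685 0.699  0.0405]
knob [0.5055 0.1824 0.1074] [0.5055 0.1824 0.1074]
bat [ 0.5113 -0.0104  0.0642] [ 0.5113 -0.0104  0.0642]
standTL [0.5653 0.2105 0.01  ] [0.5672 0.2107 0.0024]
standBL [0.4579 0.2053 0.01  ] [0.4594 0.2055 0.0011]
TR [ 0.5904 -0.1359  0.05  ] [ 0.6045 -0.1469 -0.002 ]
BR [ 0.4913 -0.1391  0.05  ] [ 0.4932 -0.1412  0.0403]
dishT [ 0.5343 -0.3535  0.035 ] [ 0.5356 -0.3556  0.0292]
dishB [ 0.3612 -0.3374  0.035 ] [ 0.3625 -0.3415  0.0233]
dl [ 0.4512 -0.2831  0.035 ] [ 0.4569 -0.2935  0.0015]
dr [ 0.443  -0.3734  0.035 ] [ 4.488e-01 -3.864e-01  2.000e-04]
dmid [ 0.4524 -0.3444  0.0012] [ 0.4524 -0.3444  0.0012]
jy [ 0.3649 -0.2067  0.0445] [ 0.3649 -0.2067  0.0445]
jr [0.366  0.2135 0.0522] [0.366  0.2135 0.0522]
jb [ 0.6601 -0.2029  0.0613] [ 0.6601 -0.2029  0.0613]
table [ 0.3742  0.0836 -0.0019] [ 0.3742  0.0836 -0.0019]
white [0.6463 0.1051 0.0566] [0.6463 0.1051 0.0566]
[[-0.08894901 -0.97461969  0.20543742  0.20127104]
 [-0.99602164  0.08814949 -0.01305951  0.16954725]
 [-0.00538115 -0.20578174 -0.97858312  1.49391579]
 [ 0.          0.          0.          1.        ]] [418.26016184 418.26016184 246.98659408 193.68115367]
```

View pics/t2.png

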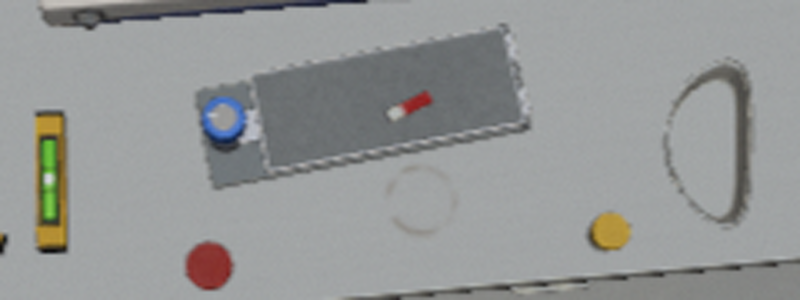

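Run:
```python
from h import *
c=lambda u,v,z=None: pt('top',170+.3*u,155+.3*v,z)
A=c(270,174,.047);B=c(527,126,.055);C=c(255,75,.047);D=c(505,28,.055)
print('shelf corners',A,B,C,D)
for P,Q in((A,B),(C,D)): print(np.hypot(*(P-Q)[:2]), np.degrees(np.arctan2(*(P-Q)[1::-1])))
print('hinge mid',(B+D)/2,'knob end mid',(A+C)/2, 'width',np.hypot(*(A-C)[:2]),np.hypot(*(B-D)[:2]))
k=c(223,119,.107);print('knob',k)
p,q=c(387,115,.06),c(433,97,.06);print('bat',p,q,(p+q)/2,np.hypot(*(p-q)[:2]),np.degrees(np.arctan2(*(p-q)[1::-1])))
E1,E2=c(50,113,.03),c(52,250,.03);print('lev',E1,E2,(E1+E2)/2)
```

```text
shelf corners [0.4554 0.1405 0.047 ] [ 0.4808 -0.1338  0.055 ] [0.5639 0.1467 0.047 ] [ 0.5893 -0.1241  0.055 ]
0.2754735014479614 95.29046473179511
0.27198860270239267 95.35844673538871
hinge mid [ 0.53505 -0.12895  0.055  ] knob end mid [0.50965 0.1436  0.047  ] width 0.10867699848634017 0.10893273153648543
knob [0.5058 0.1842 0.107 ]
bat [0.5049 0.0124 0.06  ] [ 0.5198 -0.038   0.06  ] [ 0.51235 -0.0128   0.06   ] 0.052556350710451734 106.46951935796757
lev [0.5461 0.37   0.03  ] [0.3981 0.3765 0.03  ] [0.4721  0.37325 0.03   ]
```

apply_moves(series=[{"x": 28, "y": -42}, {"x": 28, "y": -42}, {"x": 28, "y": -42}, {"x": 28, "y": -42}, {"x": 28, "y": -42}, {"x": 28, "y": -42}, {"x": 28, "y": -42}, {"x": 28, "y": -42}, {"x": 28, "y": -42}, {"x": 28, "y": -42}, {"x": 28, "y": -42}, {"x": 10, "y": -42}])

```text
validation failed for argument at $.se...
```

apply_moves(series=[{"x": 28, "y": -42, "z": 0, "yaw": 0}, {"x": 28, "y": -42, "z": 0, "yaw": 0}, {"x": 28, "y": -42, "z": 0, "yaw": 0}, {"x": 28, "y": -42, "z": 0, "yaw": 0}, {"x": 28, "y": -42, "z": 0, "yaw": 0}, {"x": 28, "y": -42, "z": 0, "yaw": 0}, {"x": 28, "y": -42, "z": 0, "yaw": 0}, {"x": 28, "y": -42, "z": 0, "yaw": 0}, {"x": 28, "y": -42, "z": 0, "yaw": 0}, {"x": 28, "y": -42, "z": 0, "yaw": 0}, {"x": 28, "y": -42, "z": 0, "yaw": 0}, {"x": 10, "y": -42, "z": 0, "yaw": 0}])

```text
time: 1.6
eef_pos: [0.4915, -0.0099, 0.2529]
tcp_rot: [3.142, -0.0, 2.806]
wrist_force: [0.6, -0.3, 0.1]
grip_width: 0.0852
grasp_force: 0.0
```

apply_moves(series=[{"x": 4, "y": -1, "z": -20, "yaw": -10}, {"x": 4, "y": -1, "z": -20, "yaw": -10}, {"x": 4, "y": -1, "z": -20, "yaw": -10}, {"x": 4, "y": 0, "z": 0, "yaw": -10}, {"x": 5, "y": 0, "z": 0, "yaw": -10}, {"x": 0, "y": 0, "z": 0, "yaw": -4.3}, {"x": 0, "y": 0, "z": 0, "yaw": 0}], fingers=45)

```text
time: 2.48
eef_pos: [0.5113, -0.0111, 0.193]
tcp_rot: [-3.141, -0.0, 1.86]
wrist_force: [0.3, 0.2, -0.8]
grip_width: 0.0449
grasp_force: 0.0
```

Run:
```python
from h import *
o=observe();print(o['eef_pos'],o['tcp_rot']);a=snap('wrist');print(load('wrist')['E'],load('wrist')['k'])
cv2.imwrite('pics/w1.png',a)
```

```text
[ 0.51127572 -0.01111613  0.19300249] [-3.14094067e+00 -3.29863376e-04  1.85969620e+00]
[[ 9.58378285e-01  2.71830542e-01  8.72881345e-02  4.88416171e-01]
 [ 2.85500351e-01 -9.11646783e-01 -2.95617476e-01  6.35924679e-02]
 [-7.81911870e-04  3.08234163e-01 -9.51310196e-01  3.14479931e-01]
 [ 0.00000000e+00  0.00000000e+00  0.00000000e+00  1.00000000e+00]] [312.92714271 312.92714271 254.93111851 186.94465592]
```

View pics/w1.png

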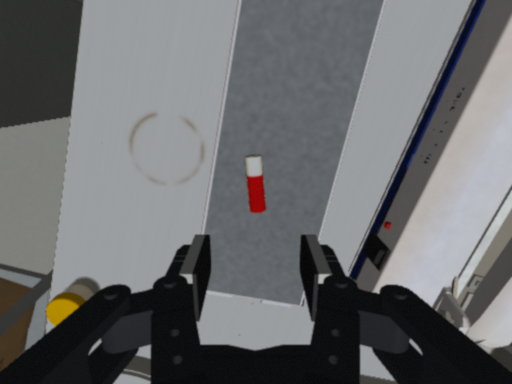

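Run:
```python
from h import *
print(pt('wrist',255,180),pt('wrist',280,120),pt('wrist',260,280))
p,q=pt('wrist',253.5,156,.066),pt('wrist',258,212,.066);print(p,q,(p+q)/2,np.hypot(*(p-q)[:2]),np.degrees(np.arctan2(*(p-q)[1::-1])))
a,b=pt('wrist',240,5,.05),pt('wrist',205,245,.053);print(a,b,np.degrees(np.arctan2(*(a-b)[1::-1])))
c,d=pt('wrist',382,5,.05),pt('wrist',322,225,.053);print(c,d,np.degrees(np.arctan2(*(c-d)[1::-1])))
e,f=pt('wrist',207,290,.055),pt('wrist',300,303,.055);print(e,f)
```

```text
[ 0.5094 -0.0074  0.0674] [0.5157 0.0435 0.0521] [ 0.5437 -0.1057  0.0555]
[0.5026 0.0113 0.066 ] [ 0.5202 -0.0345  0.066 ] [ 0.5114 -0.0116  0.066 ] 0.049065262661072126 111.02074316534646
[0.4612 0.1153 0.05  ] [ 0.484  -0.0857  0.053 ] 96.47156081036368
[0.5629 0.1455 0.05  ] [ 0.5816 -0.0352  0.053 ] 95.90830468825455
[ 0.4976 -0.1317  0.055 ] [ 0.5895 -0.1201  0.055 ]
```

apply_moves(series=[{"x": 0, "y": 0, "z": -40, "yaw": 3}, {"x": 0, "y": 0, "z": -40, "yaw": 0}, {"x": 0, "y": 0, "z": -20, "yaw": 0}, {"x": 0, "y": 0, "z": -15, "yaw": 0}, {"x": 0, "y": 0, "z": 0, "yaw": 0}], fingers=35)

```text
time: 3.15
eef_pos: [0.5109, -0.0111, 0.0777]
tcp_rot: [-3.14, -0.001, 1.912]
wrist_force: [0.0, 1.2, -0.0]
grip_width: 0.0349
grasp_force: 0.0
```

apply_moves(series=[{"x": 0, "y": 0, "z": 0, "yaw": 0}, {"x": 0, "y": 0, "z": 0, "yaw": 0}, {"x": 0, "y": 0, "z": 0, "yaw": 0}, {"x": 0, "y": 0, "z": 0, "yaw": 0}], fingers=5, grip_force=30)

```text
time: 3.65
eef_pos: [0.5122, -0.0113, 0.0792]
tcp_rot: [3.14, 0.001, 1.912]
wrist_force: [-1.2, 0.7, 7.3]
grip_width: 0.0136
grasp_force: 33.1
```

apply_moves(series=[{"x": 0, "y": 0, "z": 30, "yaw": 0}, {"x": 0, "y": -10, "z": 50, "yaw": 0}, {"x": -8, "y": -38, "z": 10, "yaw": 10}, {"x": -8, "y": -38, "z": 0, "yaw": 10}, {"x": -8, "y": -38, "z": 0, "yaw": 10}, {"x": -8, "y": -38, "z": 0, "yaw": 10}, {"x": -8, "y": -38, "z": 0, "yaw": 10}, {"x": -8, "y": -38, "z": 0, "yaw": 10}, {"x": -8, "y": -38, "z": 0, "yaw": 10}, {"x": -8, "y": -38, "z": 0, "yaw": 0}, {"x": 0, "y": -2, "z": 0, "yaw": 0}, {"x": 0, "y": 0, "z": 0, "yaw": 0}])

```text
time: 5.15
eef_pos: [0.4474, -0.3268, 0.1683]
tcp_rot: [3.141, -0.0, 3.133]
wrist_force: [-0.1, -0.1, -0.6]
grip_width: 0.0136
grasp_force: 32.3
```

Run:
```python
from h import *
o=observe();print(o['eef_pos'],o['tcp_rot'],o['grip_width']);a=snap('wrist');t=snap('top')
b=np.hstack([a,np.zeros_like(a)[:, :0]])
c=cv2.resize(t[140:250,330:440],(384,384))
cv2.imwrite('pics/w2.png',cv2.resize(np.hstack([a,c]),(800,343)))
```

```text
[ 0.44739569 -0.32678915  0.16830631] [ 3.14113982e+00 -7.09831787e-05  3.13270507e+00] 0.013631004841490813
```

View pics/w2.png

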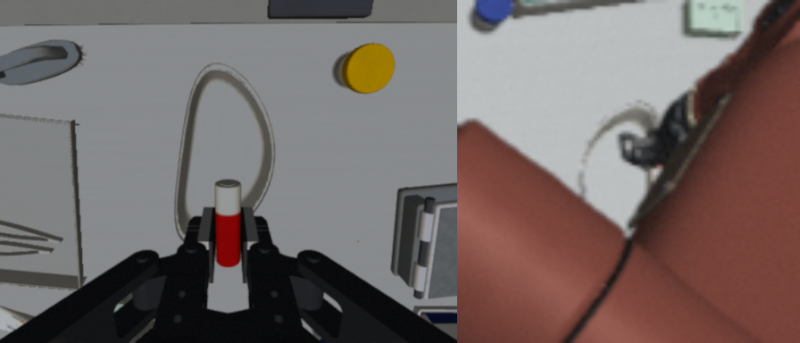

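Run:
```python
from h import *
k=1/.893
for n,u,v in(('near end',213,65),('L',182,150),('R',272,150),('L2',178,215),('R2',262,200),('jar',368,68)): print(n,pt('wrist',u*k,v*k,.035))
```

```text
near end [ 0.3585 -0.3396  0.035 ]
L [ 0.4334 -0.3706  0.035 ]
R [ 0.4341 -0.286   0.035 ]
L2 [ 0.5013 -0.3786  0.035 ]
R2 [ 0.4854 -0.2939  0.035 ]
jar [ 0.362  -0.2064  0.035 ]
```

apply_moves(series=[{"x": 0, "y": -4, "z": -50, "yaw": 0}, {"x": 0, "y": 0, "z": -45, "yaw": 0}, {"x": 0, "y": 0, "z": -20, "yaw": 0}, {"x": 0, "y": 0, "z": 0, "yaw": 0}, {"x": 0, "y": 0, "z": 0, "yaw": 0}])

```text
time: 5.88
eef_pos: [0.4483, -0.3311, 0.0544]
tcp_rot: [-3.141, 0.001, 3.134]
wrist_force: [0.1, -0.2, -0.1]
grip_width: 0.0136
grasp_force: 32.3
```

apply_moves(series=[{"x": 0, "y": 0, "z": 0, "yaw": 0}, {"x": 0, "y": 0, "z": 0, "yaw": 0}, {"x": 0, "y": 0, "z": 0, "yaw": 0}, {"x": 0, "y": 0, "z": 45, "yaw": 0}, {"x": 0, "y": 0, "z": 50, "yaw": 0}, {"x": 0, "y": 0, "z": 20, "yaw": 0}, {"x": 0, "y": 40, "z": 0, "yaw": 0}], fingers=30)

```text
time: 6.75
eef_pos: [0.4488, -0.2935, 0.1704]
tcp_rot: [-3.138, 0.004, 3.131]
wrist_force: [0.8, -0.3, -0.4]
grip_width: 0.03
grasp_force: 0.0
```

Run:
```python
from h import *
a=snap('wrist')
hs=cv2.cvtColor(a,cv2.COLOR_BGR2HSV)
m=((hs[...,0]<8)|(hs[...,0]>172))&(hs[...,1]>150)&(hs[...,2]>60)
n,l,s,c=cv2.connectedComponentsWithStats(m.astype('uint8'))
for i in range(1,n):
    if s[i,4]>60: print(s[i],c[i],pt('wrist',*c[i],.02),pt('wrist',*c[i]))
```

```text
[207 168  15  34 435] [213.96321839 184.29885057] [ 0.4551 -0.3325  0.02  ] [ 0.4547 -0.3323  0.0213]
```

apply_moves(series=[{"x": 2, "y": 50, "z": 10, "yaw": 0}, {"x": 2, "y": 58, "z": 0, "yaw": 0}, {"x": 2, "y": 58, "z": 0, "yaw": 0}, {"x": 2, "y": 58, "z": 0, "yaw": 0}, {"x": 2, "y": 58, "z": 0, "yaw": 0}, {"x": 2, "y": 58, "z": 0, "yaw": 0}, {"x": 2, "y": 58, "z": 0, "yaw": 0}, {"x": 2, "y": 58, "z": 0, "yaw": 0}, {"x": 2, "y": 58, "z": 0, "yaw": 0}, {"x": 2, "y": 58, "z": 0, "yaw": 0}, {"x": 2, "y": 58, "z": 0, "yaw": 0}, {"x": 1, "y": 36, "z": 0, "yaw": -2}], fingers=50)

```text
time: 8.3
eef_pos: [0.4701, 0.3774, 0.1782]
tcp_rot: [3.141, 0.0, 3.099]
wrist_force: [0.9, -1.0, -0.4]
grip_width: 0.0503
grasp_force: 0.0
```

apply_moves(series=[{"x": 0, "y": 0, "z": 0, "yaw": 0}, {"x": 0, "y": 0, "z": 0, "yaw": 0}])

```text
time: 8.55
eef_pos: [0.4702, 0.3741, 0.178]
tcp_rot: [-3.141, -0.001, 3.099]
wrist_force: [0.1, -0.5, 0.5]
grip_width: 0.05
grasp_force: 0.0
```

Run:
```python
from h import *
o=observe();print(o['eef_pos'],o['tcp_rot'],o['grip_width']);a=snap('wrist')
cv2.imwrite('pics/w3.png',a)
```

```text
[0.47022    0.37414138 0.17804767] [-3.14077149e+00 -6.20636124e-04  3.09872395e+00] 0.05001582116003599
```

View pics/w3.png

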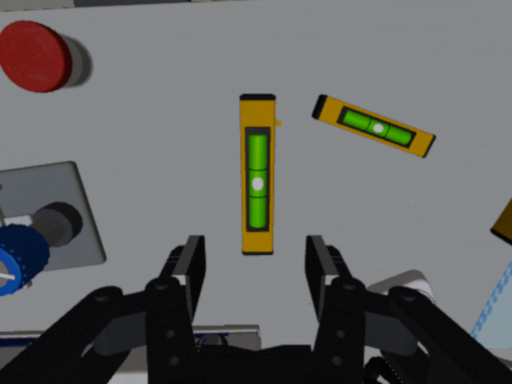

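Run:
```python
from h import *
p,q=pt('wrist',257.5,98,.03),pt('wrist',257.5,250,.03);print(p,q,(p+q)/2,np.hypot(*(p-q)[:2]),np.degrees(np.arctan2(*(p-q)[1::-1])))
print(pt('wrist',243,190,.03),pt('wrist',273,190,.03),pt('wrist',258,182,.0365))
```

```text
[0.4006 0.378  0.03  ] [0.5422 0.3724 0.03  ] [0.4714 0.3752 0.03  ] 0.14171069119865304 177.7352454517766
[0.4804 0.3616 0.03  ] [0.4816 0.3889 0.03  ] [0.4714 0.3756 0.0365]
```

apply_moves(series=[{"x": 1.5, "y": 1, "z": -45, "yaw": 0}, {"x": 0, "y": 0, "z": -45, "yaw": 0}, {"x": 0, "y": 0, "z": -35, "yaw": 0}, {"x": 0, "y": 0, "z": -20, "yaw": 0}, {"x": 0, "y": 0, "z": 0, "yaw": 0}])

```text
time: 9.22
eef_pos: [0.4712, 0.374, 0.0322]
tcp_rot: [-3.14, -0.002, 3.097]
wrist_force: [0.7, -0.3, 0.7]
grip_width: 0.0499
grasp_force: 0.0
```

apply_moves(series=[{"x": 0, "y": 0, "z": 0, "yaw": 0}, {"x": 0, "y": 0, "z": 0, "yaw": 0}, {"x": 0, "y": 0, "z": 0, "yaw": 0}, {"x": 0, "y": 0, "z": 0, "yaw": 0}], fingers=20, grip_force=50)

```text
time: 9.72
eef_pos: [0.4729, 0.376, 0.0348]
tcp_rot: [3.141, 0.002, 3.098]
wrist_force: [0.1, -2.2, 6.6]
grip_width: 0.029
grasp_force: 51.8
```

apply_moves(series=[{"x": 0, "y": 0, "z": 30, "yaw": 0}, {"x": 0, "y": 0, "z": 50, "yaw": 0}, {"x": 5, "y": -36, "z": 55, "yaw": -9}, {"x": 5, "y": -36, "z": 0, "yaw": -9}, {"x": 5, "y": -36, "z": 0, "yaw": -9}, {"x": 5, "y": -36, "z": 0, "yaw": -9}, {"x": 5, "y": -36, "z": 0, "yaw": -9}, {"x": 5, "y": -37, "z": 0, "yaw": -9}, {"x": 5, "y": -37, "z": 0, "yaw": -9}, {"x": 5, "y": -37, "z": 0, "yaw": -9}, {"x": 5, "y": -37, "z": 0, "yaw": -9.5}, {"x": 6, "y": -38, "z": 0, "yaw": 0}])

```text
time: 11.22
eef_pos: [0.5227, 0.0106, 0.1659]
tcp_rot: [3.141, 0.0, 1.674]
wrist_force: [-0.1, 1.0, -2.5]
grip_width: 0.0284
grasp_force: 50.6
```

apply_moves(series=[{"x": 0, "y": 0, "z": 0, "yaw": 0}, {"x": 0, "y": 0, "z": 0, "yaw": 0}])

```text
time: 11.48
eef_pos: [0.5225, 0.012, 0.1656]
tcp_rot: [-3.142, -0.0, 1.676]
wrist_force: [-0.9, 1.7, -3.5]
grip_width: 0.029
grasp_force: 50.6
```

Run:
```python
from h import *
o=observe();print(o['eef_pos'],o['tcp_rot'],o['grip_width']);a=snap('wrist')
cv2.imwrite('pics/w4.png',a)
```

```text
[0.52249083 0.01204007 0.16558298] [-3.14154118e+00 -4.05087306e-04  1.67559450e+00] 0.028994092322619874
```

View pics/w4.png

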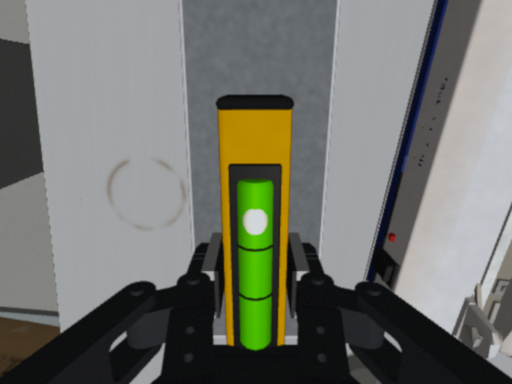

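apply_moves(series=[{"x": 2, "y": 0, "z": -35, "yaw": 0}, {"x": 0, "y": 0, "z": -25, "yaw": 0}, {"x": 0, "y": 0, "z": -12, "yaw": 0}, {"x": 0, "y": 0, "z": -3, "yaw": 0}, {"x": 0, "y": 0, "z": -2, "yaw": 0}, {"x": 0, "y": 0, "z": 0, "yaw": 0}])

```text
time: 12.28
eef_pos: [0.5252, 0.0117, 0.0891]
tcp_rot: [3.14, 0.0, 1.676]
wrist_force: [0.6, -0.4, -2.5]
grip_width: 0.0288
grasp_force: 50.5
```

apply_moves(series=[{"x": 0, "y": 0, "z": -2, "yaw": 0}, {"x": 0, "y": 0, "z": -1, "yaw": 0}, {"x": 0, "y": 0, "z": -1, "yaw": 0}, {"x": 0, "y": 0, "z": 0, "yaw": 0}])

```text
time: 12.78
eef_pos: [0.5254, 0.0121, 0.0861]
tcp_rot: [3.14, -0.0, 1.676]
wrist_force: [-5.1, 4.4, 19.4]
grip_width: 0.0289
grasp_force: 53.3
```

apply_moves(series=[{"x": 0, "y": 0, "z": -0.7, "yaw": 0}, {"x": 0, "y": 0, "z": 0, "yaw": 0}, {"x": 0, "y": 0, "z": 0, "yaw": 0}, {"x": 0, "y": 0, "z": 0, "yaw": 0}])

```text
time: 13.28
eef_pos: [0.5254, 0.0121, 0.0861]
tcp_rot: [3.139, -0.0, 1.676]
wrist_force: [-7.3, 3.7, 27.5]
grip_width: 0.0287
grasp_force: 54.4
```

apply_moves(series=[{"x": 0, "y": 0, "z": 0.5, "yaw": 0}, {"x": 0, "y": 0, "z": 1, "yaw": 0}, {"x": 0, "y": 0, "z": 1, "yaw": 0}, {"x": 0, "y": 0, "z": 0, "yaw": 0}, {"x": 0, "y": 0, "z": 0, "yaw": 0}], fingers=50)

```text
time: 13.9
eef_pos: [0.5247, 0.0117, 0.0861]
tcp_rot: [-3.141, 0.0, 1.676]
wrist_force: [-0.3, -0.2, -0.3]
grip_width: 0.0503
grasp_force: 0.0
```

Run:
```python
from h import *
print(observe()['wrist_force'], np.round(calibration('side')['extrinsics'],3))
```

```text
[-0.31410615 -0.16567199 -0.34560743] [[-0.906 -0.155  0.393 -0.082]
 [-0.422  0.379 -0.823  1.43 ]
 [-0.022 -0.912 -0.409  0.738]
 [ 0.     0.     0.     1.   ]]
```

apply_moves(series=[{"x": 0, "y": 0, "z": 30, "yaw": 0}, {"x": 0, "y": 0, "z": 50, "yaw": 0}, {"x": 0, "y": -20, "z": 40, "yaw": 0}, {"x": 0, "y": -25, "z": 0, "yaw": 0}, {"x": 0, "y": 0, "z": 0, "yaw": 0}, {"x": 0, "y": 0, "z": 0, "yaw": 0}])

```text
time: 14.65
eef_pos: [0.5243, -0.0329, 0.2058]
tcp_rot: [-3.141, -0.001, 1.676]
wrist_force: [-0.4, -0.7, 0.6]
grip_width: 0.0503
grasp_force: 0.0
```

Run:
```python
from h import *
o=observe();print(o['eef_pos'],o['tcp_rot'],o['time']);a=snap('wrist');t=snap('top');s=snap('side')
c=cv2.resize(t[160:220,210:340],(512,236),interpolation=3)
d=cv2.resize(s[160:240,220:320],(288,236),interpolation=3)
cv2.imwrite('pics/w5.png',np.vstack([np.hstack([a[:350],np.zeros((350,288,3),'uint8')]),np.hstack([c,d])]))
```

```text
[ 0.52434433 -0.03287081  0.2057549 ] [-3.14063716e+00 -6.25852077e-04  1.67554665e+00] 14.65
```

View pics/w5.png

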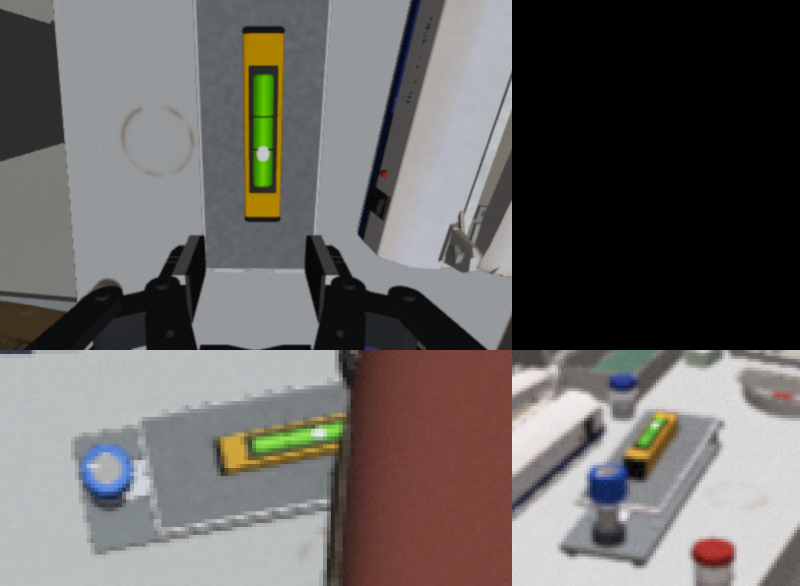

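Run:
```python
from h import *
S=load('wrist');a=S['im'].astype(int);z=.088
sub=a[70:200,240:290];w=sub.min(2)>170;g=(sub[...,1]>120)&(sub[...,2]<150)&(sub[...,0]<100)
ys,xs=np.nonzero(w);ys+=70;xs+=240;print(len(ys),xs.mean(),ys.mean(),ys.min(),ys.max())
B=pt('wrist',xs.mean(),ys.mean(),z)
print([ (v,a[v,258:268].sum(1).tolist() if 0 else int(a[v,260:266].sum()/6)) for v in range(68,192)])
u=np.array([np.cos(np.radians(96)),np.sin(np.radians(96)),0])
L=lambda v:pt('wrist',263,v,z)@u
for v in(116.5,149,73,187,31,217): print(v,L(v)-L(132))
print('bubble',B, B@u-(L(116.5)+L(149))/2)
# knob via top
T=load('top');print(pt('top',210+107*130/512,160+(470-350)*60/236,.107))
```

```text
119 262.890756302521 153.41176470588235 147 160
[(68, 116), (69, 116), (70, 118), (71, 115), (72, 118), (73, 123), (74, 150), (75, 210), (76, 244), (77, 260), (78, 268), (79, 269), (80, 269), (81, 269), (82, 270), (83, 270), (84, 270), (85, 269), (86, 270), (87, 270), (88, 271), (89, 270), (90, 271), (91, 271), (92, 271), (93, 271), (94, 271), (95, 272), (96, 272), (97, 272), (98, 273), (99, 273), (100, 273), (101, 273), (102, 273), (103, 273), (104, 274), (105, 275), (106, 274), (107, 273), (108, 274), (109, 274), (110, 275), (111, 275), (112, 275), (113, 276), (114, 274), (115, 245), (116, 188), (117, 197), (118, 250), (119, 274), (120, 278), (121, 277), (122, 277), (123, 278), (124, 278), (125, 279), (126, 279), (127, 279), (128, 279), (129, 279), (130, 280), (131, 280), (132, 280), (133, 281), (134, 281), (135, 281), (136, 281), (137, 281), (138, 281), (139, 281), (140, 282), (141, 282), (142, 282), (143, 282), (144, 283), (145, 313), (146, 474), (147, 563), (148, 589), (149, 594), (150, 595), (151, 597), (152, 597), (153, 597), (154, 597), (155, 596), (156, 596), (157, 596), (158, 596), (159, 587), (160, 539), (161, 425), (162, 293), (163, 286), (164, 286), (165, 286), (166, 286), (167, 286), (168, 286), (169, 286), (170, 286), (171, 286), (172, 286), (173, 287), (174, 286), (175, 287), (176, 287), (177, 287), (178, 287), (179, 286), (180, 287), (181, 286), (182, 287), (183, 286), (184, 280), (185, 257), (186, 198), (187, 149), (188, 121), (189, 117), (190, 118), (191, 118)]
116.5 0.011583341645309851
149 -0.01307512448836226
73 0.042172204039615385
187 -0.04397279629760505
31 0.06954723782976215
217 -0.07014395096698312
bubble [ 0.5269 -0.0045  0.088 ] -0.015741966050068487
[0.5064 0.1833 0.107 ]
```

apply_moves(series=[{"x": -3, "y": 36, "z": 0, "yaw": 5}, {"x": -3, "y": 36, "z": 0, "yaw": 5}, {"x": -3, "y": 36, "z": 0, "yaw": 5}, {"x": -3, "y": 36, "z": 0, "yaw": 5}, {"x": -3, "y": 36, "z": 0, "yaw": 6}, {"x": -3, "y": 36, "z": 0, "yaw": 0}, {"x": 0, "y": 0, "z": 0, "yaw": 0}, {"x": 0, "y": 0, "z": 0, "yaw": 0}], fingers=65)

```text
time: 15.8
eef_pos: [0.5064, 0.1828, 0.206]
tcp_rot: [-3.141, 0.0, 2.13]
wrist_force: [-0.4, -0.1, -0.3]
grip_width: 0.0647
grasp_force: 0.0
```

Run:
```python
from h import *
o=observe();print(o['eef_pos'],o['tcp_rot'],o['time']);a=snap('wrist');t=snap('top');s=snap('side')
h=cv2.cvtColor(a,cv2.COLOR_BGR2HSV);m=(abs(h[...,0].astype(int)-108)<12)&(h[...,1]>120)&(h[...,2]>40)
n,l,st,c=cv2.connectedComponentsWithStats(m.astype('uint8'))
for i in range(1,n):
    if st[i,4]>150: print(st[i],c[i],pt('wrist',*c[i],.1),pt('wrist',*c[i]))
c=cv2.resize(t[150:230,200:330],(384,236),interpolation=3)
d=cv2.resize(s[160:240,220:320],(288,236),interpolation=3)
cv2.imwrite('pics/w6.png',np.vstack([np.hstack([a[:350],np.zeros((350,160,3),'uint8')]),np.hstack([c,d])]))
```

```text
[0.50643639 0.18278565 0.20598941] [-3.14093871e+00  3.47817200e-05  2.13045412e+00] 15.8
[355 155  80  97 241] [392.78838174 205.95435685] [0.6024 0.2301 0.1   ] [0.6431 0.2246 0.0332]
[ 227  157   62   66 1966] [257.2283825  187.30773143] [0.5048 0.1868 0.1   ] [0.5033 0.1891 0.1084]
```

View pics/w6.png

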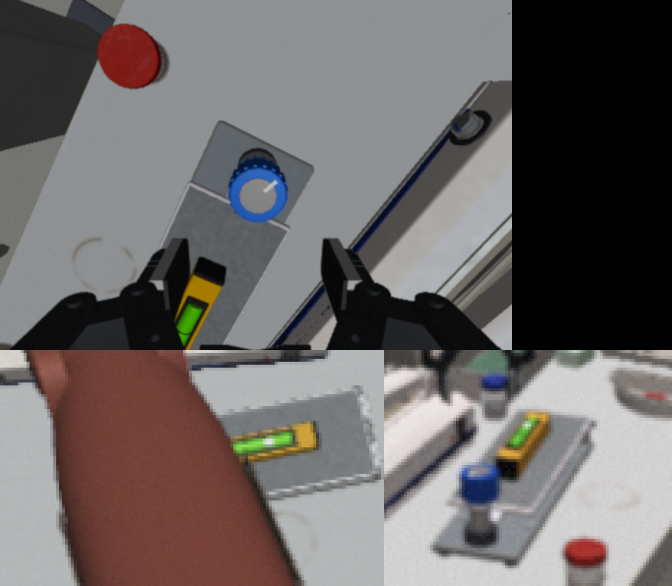

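Run:
```python
from h import *
print(pt('wrist',258,192.5,.107),pt('wrist',229,190,.107),pt('wrist',287,190,.107),pt('wrist',258,221,.107))
```

```text
[0.5062 0.1856 0.107 ] [0.4869 0.1758 0.107 ] [0.5234 0.1987 0.107 ] [0.5186 0.1661 0.107 ]
```

apply_moves(series=[{"x": 0, "y": 2, "z": -40, "yaw": 0}, {"x": 0, "y": 0, "z": -35, "yaw": 0}, {"x": 0, "y": 0, "z": -20, "yaw": 0}, {"x": 0, "y": 0, "z": -9, "yaw": 0}, {"x": 0, "y": 0, "z": 0, "yaw": 0}])

```text
time: 16.58
eef_pos: [0.5067, 0.1843, 0.1022]
tcp_rot: [-3.141, -0.0, 2.129]
wrist_force: [0.6, 0.1, 0.0]
grip_width: 0.0656
grasp_force: 0.0
```

apply_moves(series=[{"x": 0, "y": 0, "z": 0, "yaw": 0}, {"x": 0, "y": 0, "z": 0, "yaw": 0}, {"x": 0, "y": 0, "z": 0, "yaw": 0}, {"x": 0, "y": 0, "z": 0, "yaw": 0}], fingers=35, grip_force=60)

```text
time: 17.08
eef_pos: [0.5074, 0.1848, 0.1028]
tcp_rot: [3.14, 0.001, 2.13]
wrist_force: [0.9, -1.1, 2.8]
grip_width: 0.0421
grasp_force: 60.4
```

apply_moves(series=[{"x": 0, "y": 0, "z": -2, "yaw": 0}, {"x": 0, "y": 0, "z": -2, "yaw": 0}, {"x": 0, "y": 0, "z": -1.5, "yaw": 0}, {"x": 0, "y": 0, "z": -0.5, "yaw": 0}, {"x": 0, "y": 0, "z": 0, "yaw": 0}])

```text
time: 17.7
eef_pos: [0.5075, 0.1848, 0.0982]
tcp_rot: [3.14, 0.001, 2.13]
wrist_force: [-4.3, -3.5, 26.9]
grip_width: 0.0424
grasp_force: 63.1
```

apply_moves(series=[{"x": 0, "y": 0, "z": 0.4, "yaw": -4}, {"x": 0, "y": 0, "z": 0, "yaw": -6}, {"x": 0, "y": 0, "z": 0, "yaw": -6}, {"x": 0, "y": 0, "z": 0, "yaw": -6}, {"x": 0, "y": 0, "z": 0, "yaw": -6}, {"x": 0, "y": 0, "z": 0, "yaw": -6}, {"x": 0, "y": 0, "z": 0, "yaw": -6}, {"x": 0, "y": 0, "z": 0, "yaw": -6}, {"x": 0, "y": 0, "z": 0, "yaw": -6}, {"x": 0, "y": 0, "z": 0, "yaw": 0}])

```text
time: 18.95
eef_pos: [0.5075, 0.1848, 0.0983]
tcp_rot: [3.14, -0.001, 1.221]
wrist_force: [-3.9, -2.8, 21.4]
grip_width: 0.0425
grasp_force: 62.6
```

apply_moves(series=[{"x": 0, "y": 0, "z": 0, "yaw": 0}, {"x": 0, "y": 0, "z": 0, "yaw": 0}, {"x": 0, "y": 0, "z": 0, "yaw": 0}, {"x": 0, "y": 0, "z": 0, "yaw": 0}, {"x": 0, "y": 0, "z": 0, "yaw": 0}, {"x": 0, "y": 0, "z": 0, "yaw": 0}, {"x": 0, "y": 0, "z": 0, "yaw": 0}, {"x": 0, "y": 0, "z": 0, "yaw": 0}])

```text
time: 19.95
eef_pos: [0.5075, 0.1848, 0.0983]
tcp_rot: [3.14, -0.001, 1.222]
wrist_force: [-3.1, -2.3, 22.2]
grip_width: 0.0425
grasp_force: 62.6
```

Run:
```python
from h import *
a=snap('wrist');t=snap('top');s=snap('side');o=observe();print(o['eef_pos'],o['wrist_force'],o['torque'],o['tcp_rot'],o['grip_width'])
c=cv2.resize(t[160:220,240:340],(400,240),interpolation=3)
d=cv2.resize(s[165:215,235:285],(400,400),interpolation=3)
cv2.imwrite('pics/w7.png',np.vstack([np.hstack([cv2.resize(a,(400,300)),c.repeat(1,0) if 0 else np.vstack([c,np.zeros((60,400,3),'uint8')])]),np.hstack([d[:300],np.zeros((300,400,3),'uint8')])]))
```

```text
[0.50750123 0.18478911 0.09823171] [-3.43301399 -1.80085798 21.99365841] [-0.5055798   0.66670294 -0.11111926] [ 3.13963462e+00 -9.36677489e-04  1.22184947e+00] 0.042148040366330915
```

View pics/w7.png

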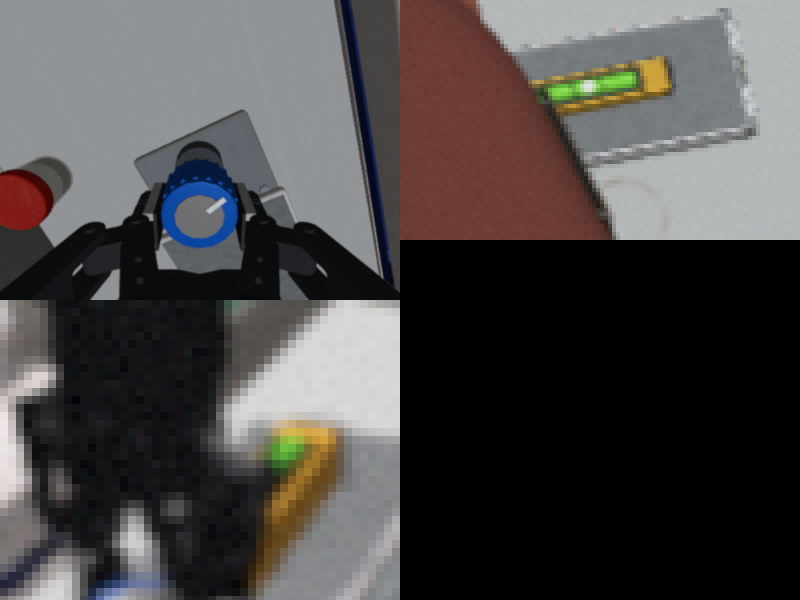

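Run:
```python
from h import *
S=load('top');a=S['im'][160:220,240:340].astype(float);z=.091
W=a.min(2)*1.0
ys,xs=np.mgrid[18:26,40:54]; w=np.clip(W[18:26,40:54]-130,0,None);bx,by=240+(w*xs).sum()/w.sum(),160+(w*ys).sum()/w.sum();print('bub px',bx,by)
u=np.array([np.cos(np.radians(96)),np.sin(np.radians(96)),0])
B=pt('top',bx,by,z)
# sample along vial line in world
fx,fy,cx,cy=S['k'];E=S['E']
from scipy.ndimage import map_coordinates as mc
for s in np.arange(-90,40,2.0):
    P=E[:3,:3].T@(B+u*s/1000-E[:3,3]);q=P[0]/P[2]*fx+cx,P[1]/P[2]*fy+cy
    print(int(s),[int(mc(S['im'][...,k].astype(float),[[q[1]],[q[0]]],order=1)[0]) for k in range(3)],end=' ')
```

```text
bub px 286.58657243816253 181.05830388692578
-90 [124, 123, 118] -88 [126, 124, 120] -86 [127, 125, 121] -84 [125, 123, 119] -82 [124, 122, 118] -80 [124, 122, 118] -78 [118, 116, 113] -76 [109, 107, 103] -74 [86, 84, 81] -72 [61, 63, 62] -70 [52, 94, 112] -68 [47, 124, 157] -66 [54, 148, 187] -64 [57, 160, 202] -62 [57, 161, 203] -60 [57, 161, 203] -58 [58, 161, 204] -56 [58, 161, 204] -54 [58, 161, 203] -52 [56, 158, 200] -50 [56, 146, 184] -48 [58, 123, 154] -46 [60, 106, 116] -44 [62, 97, 79] -42 [64, 137, 92] -40 [68, 182, 113] -38 [78, 208, 130] -36 [83, 222, 137] -34 [81, 219, 134] -32 [78, 217, 131] -30 [76, 215, 128] -28 [72, 212, 125] -26 [71, 211, 125] -24 [75, 213, 128] -22 [79, 215, 133] -20 [83, 219, 137] -18 [83, 219, 138] -16 [81, 215, 134] -14 [76, 203, 126] -12 [72, 193, 120] -10 [77, 198, 124] -8 [96, 207, 139] -6 [147, 216, 170] -4 [189, 222, 197] -2 [218, 226, 218] 0 [224, 226, 222] 2 [221, 225, 219] 4 [188, 222, 197] 6 [148, 218, 172] 8 [101, 212, 143] 10 [74, 199, 124] 12 [70, 182, 115] 14 [72, 183, 118] 16 [77, 197, 128] 18 [84, 211, 139] 20 [86, 219, 143] 22 [84, 217, 139] 24 [81, 216, 136] 26 [79, 214, 134] 28 [78, 210, 131] 30 [77, 205, 128] 32 [72, 179, 117] 34 [64, 145, 101] 36 [50, 94, 74] 38 [40, 61, 54]
```

Run:
```python
from h import *
for v in(262,268,275,285): print(pt('wrist',250,v))
o=observe();print(o['time'],o['wrist_force'])
```

```text
[0.5078 0.1918 0.1033]
[0.5069 0.1893 0.1038]
[0.5057 0.1859 0.1035]
[0.5039 0.1811 0.1033]
20.1 [-3.43301399 -1.80085798 21.99365841]
```

```bash
python3 -c "
from cell import job_done; print(job_done())"
```

```text
the job is handed in; nothing more can be done
None
```

I handed the job in at about 20 s: the battery is in the kidney dish and the level was laid along the shelf, pressed at about 27 N and let go. The knob is still gripped and held down about 5 mm (at its stop), and the bubble is within about 1 mm of centre. I left the jars alone.

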